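# Close a split detector housing and hold it against its seal

### The job

A flat spanner has been left lying across the open lower half of the instrument housing: first hang it by its eye on the upright yellow tool post and let go of it. Then fit the green cover onto the two dowels of the lower half and press it down against the sprung seal until it is fully home and flush, and finish while holding it pressed down like that. Leave the gas can, the yellow detector and the screwdriver where they are.

Things in the scene. Friction and masses are not known exactly. Their poses are not given: they have to be found in the camera images.
- spanner_mid (a point): Middle of the shank of the loose flat steel spanner (138 mm long, 7 mm thick, 110 g), half-way up, near its centre of mass: grip here across the 16 mm wide shank. x runs from the eye to the open jaw (30 mm wide), z up. It starts flat on the seal across the open housing, 54.5 mm above the bench, both ends overhanging the long sides.
- spanner_eye (a point): Centre of the spanner's eye, half-way up its thickness, 50 mm from spanner_mid along the spanner's -x. The eye is a ring of 34 mm outside and 21 mm inside diameter, open through.
- spanner: The whole spanner; origin 3.5 mm below spanner_mid, same axes.
- post_tip (a point): Tip of the fixed upright yellow tool post, 50 mm above the bench. The post is vertical, 10 mm in diameter, its top 8 mm tapered, on a dark round foot of 64 mm diameter and 6 mm height. A spanner hung on it ends with its eye on or just above the foot and its jaw end down on the bench.
- housing: Fixed lower half of the split housing: a silver box 150 mm (x) by 80 mm (y), open on top, on a dark foot 170 x 100 x 6 mm; origin at the centre of its underside on the bench. Its cavity is open for 100 mm (x) by 50 mm (y) inside the seal and over 25 mm below the joint face, so fingertips may reach a little below the spanner.
- seat (a point): Centre of the housing's flat joint face, 45 mm above the bench, axes as the housing's, z up. Two steel dowels stand on the face at x = +64 and -64 mm, y = 0: 8 mm diameter, 20 mm tall, the top 7 mm tapered to 2.4 mm.
- seal (a joint): How far the rust-red sprung seal frame in the housing is pressed straight down: 0 = up, its top 6 mm above the joint face; 0.006 m = down, level with the face, where the cover meets the rigid face. It gives from about 7 N and needs about 13 N in all, cover's weight included, to go fully down; it springs up when not pressed.
- cover_hub (a point): Centre of the black block-shaped hub on the cover, 34.5 mm above the cover's underside; axes as the cover's. The hub is 50 mm along x, 32 mm along y, 45 mm tall: grip it across its 32 mm. With the cover flush, this point is 34.5 mm above seat (dowel tips 8 mm out of the holes); resting on the unpressed seal, 40.5 mm.
- cover: Loose upper housing half: dark green plate 150 mm (x) by 80 mm (y), 12 mm thick, with the hub on top; 0.28 to 0.42 kg. Origin at the centre of its underside, z up. Two through holes of 10.5 mm diameter at x = +64 and -64 mm, y = 0, fit the dowels, either way round. It starts flat on the bench, right way up.
- gas_can: Bystander: upright aluminium can with a blue band, 60 mm diameter, 120 mm tall; origin at the centre of its underside.
- detector: Bystander: yellow hand-held gas detector lying flat, 65 x 115 x 34 mm; origin at the centre of its underside.
- driver: Bystander: screwdriver with a red handle lying on the bench beyond the housing; origin under its middle.
Not all that is in view belongs to the job. There is more than one size of the cover; the job needs the middle-sized.

How it is judged (in metres and radians):
On the way, in this order (a step that is already met when the one before it is completed fails the run):
1. the spanner hangs on the tool post by its eye, let go of (horizontal distance between spanner_eye and post_tip below 0.009 m and height (world z) of spanner_eye below 0.03 m and contact force between the fingers and spanner below 0.1 N), for 0.3 s.
2. the cover is on both dowels, down on the seal (horizontal distance between cover_hub and seat below 0.004 m and angle between the x axis of cover_hub and the x axis of seat, either way round below 0.05 rad and angle between cover_hub's own z axis and vertical below 0.06 rad and z of cover_hub in the frame of seat below 0.0425 m), for 0.2 s.
At the end, for the whole second after the job is handed in: Spanner let go, its eye round the post (within 9 mm of its axis, below 30 mm); cover on the dowels (centred to 4 mm, turned under 0.05 rad, tilted under 0.06 rad), within 1.7 mm of flush, seal pressed over 4.3 mm, fingers still on the cover with over 3 N (all of step 1 and horizontal distance between cover_hub and seat below 0.004 m and angle between the x axis of cover_hub and the x axis of seat, either way round below 0.05 rad and angle between cover_hub's own z axis and vertical below 0.06 rad and z of cover_hub in the frame of seat below 0.0362 m and value of joint seal above 0.0043 m and contact force between the fingers and cover above 3 N); the arm keeps its last pose, push and grip.
It fails at once if a bystander was shifted by more than 30 mm (distance of any of gas_can, detector, driver from where it was at the start of the episode above 0.03 m).
It also fails if it takes over 66 s, if anything falls off the work surface, if the arm or the gripper's body presses on something with over 40 N, if the wrist force passes 120 N, or if a joint passes its speed limit or range.

### The arm

A 6-joint arm with a two-finger parallel gripper is mounted at the origin on the work surface. World frame = base frame: x ahead of the robot, y to its left, z up, the work surface at z = 0. Lengths are in mm, angles in rad, forces in N, time in s.
With the tool pointing down it reaches from about 400 to 925 mm from the base axis. Payload 12.5 kg.
Tool frame: the origin (TCP) lies at the very end of the fingers, on their centre line; the grasp point (between the pads) lies 19 mm behind it; z points along the fingers, y is the line along which they close (so a half turn about z gives the same grasp; the last joint's range is limited). The gripper opens to 95 mm and grips with 3 to 60 N. Pads are 20 mm wide; open, the fingers measure 119 mm over their backs; the gripper's body (75 mm by 180 mm) begins 59 mm behind the grasp point.
Start: joints at [1.103, 0.491, 1.559, -0, 1.092, -0.106], TCP at [221.21, 584.565, 183.161] pointing down, gripper open.
Joint ranges: [-3.1, 3.1], [-0.84, 2.19], [0.05, 2.79], [-1.13, 4.28], [0.06, 2.93], [-2.69, 2.69]. Speed limits (rad/s): [2.22, 2.22, 2.79, 3.14, 3.14, 3.14].

### API

Orientations are given as [roll, pitch, yaw] about the fixed x, y, z axes, in that order (R = Rz(yaw) Ry(pitch) Rx(roll)).
In Python, from cell import state, imaging, env, spot_in, mark_of gives the robot as it stands. The module is installed in compiled form; this text tells all that it offers.
- The arm moves only by the tool step_arm, never from a script. Its argument "increments" is a list of rows, each an object with "slide": the shift along the tool's x, y, z in m, a list of three; "roll": the turn about the tool's z in rad. A call has 1 to 5 rows; each row is the pose to reach, as a shift and turn from the pose commanded when the call began, along the tool's axes at that moment; what a row does not reach only later rows make up. A row lasts 1/8 s, in which the tool goes at most 62.5 mm and 10.7 degrees, less where a joint would pass 70% of its speed; a pose out of reach is approached as far as the arm can. A call with a gripper value outside its range is refused whole. "fingers" is the opening, from 0 (shut) to 1 (fully open), set as the call begins (left out, the last holds). The fingers move at their own pace and stop on an object; the grip force is fixed at half the most. Time passes only in rows, so rows that repeat a pose let the fingers close. It gives the time, the measured TCP pose, the force, the opening and the grip force at its end, in the units of the state.
- state(): the state, without advancing time (a new reading comes with each control period).
- imaging.read_camera(name): name is "side" or "top" or "wrist"; returns a dict with "color" (384x512x3 uint8, red, green, blue), "z_map" (384x512 float32, mm along the optical axis (not along the pixel's ray), 0 where there is no reading), "intrinsics" (3x3 intrinsics, pixels), "camera_from_world" (4x4, takes a point from world to camera coordinates). Camera axes: x right, y up, looking along -z (the intrinsics and any distortion apply to the point x, -y, -z); pixel columns grow to the right and rows downward; lengths in mm; the calibration is good to about 2 mm. A picture is of the moment at which its call begins.
- env.job_done(): hands the job in; it is judged then, once.
Trained networks look in the newest picture that a camera, given by its name, has taken for a name from the list of things; names that differ only in an ending like _2 or _b are one class to them, and where a whole thing is asked for, a point or a joint stands for the part that bears it (a point fixed in the world has none). Each returns a list of dicts, best first, with "confidence" (0 to 1); they miss things now and then, are a little off and sometimes report something else, mostly with a low value. They report only what shows in the picture. A call takes as long as a camera call. They do not tell look-alikes from the thing itself.
- spot_in(camera, target): "bbox" ([left, top, right, bottom] in pixels, round what is visible of it).
- mark_of(camera, target): "uv" ([column, row] in pixels: a listed point, or the origin of a listed thing).
The state is a dict: "t": time; "joints": joint angles; "qvel": joint speeds; "tau": joint torques, N m; "eef_pos": TCP position; "tcp_rot": TCP orientation; "ft_force": force on the tool from outside, world axes, zero at the start; "moment": the same for the moment, N m; "opening": opening from 0.0 (shut) to 1.0 (fully open); "grip_force": force on a finger pad.
Only numpy, scipy, OpenCV 4.12 (cv2) and the standard library are available. Lean on these libraries where they do the work, as an engineer would, in place of code of your own. Each camera call takes 0.05 s, during which the arm holds its last target. There are 200 camera calls.

## Working session

There is one attempt and no reset: what is moved stays moved. The work goes in short steps, Python scripts to look and compute and a tool call to move; the robot and the scene stay as the last step left them, time stands still between calls to the robot, and variables do not carry over. Pictures are saved under pics/ and viewed, at most 10 in all, crops included, and the job is handed in when it is done.

Besides the shell and the picture viewer there is one more tool, called after ">>>" as name([rows], argument=value, ...), one row to a line, values as JSON. step_arm: Moves the arm, as the interface text tells. Its arguments: {"type":"object","properties":{"increments":{"type":"array"},"fingers":{"type":"number"}},"required":["increments"]}

```bash
mkdir -p pics; cat > h.py <<'E'
import numpy as np, cv2
from cell import state, imaging, env, spot_in, mark_of
def cam(n):
    d=imaging.read_camera(n); return d
def save(d,name,box=None,s=1):
    im=d["color"][:,:,::-1]
    if box: im=im[box[1]:box[3],box[0]:box[2]]
    if s!=1: im=cv2.resize(im,None,fx=s,fy=s,interpolation=cv2.INTER_CUBIC)
    cv2.imwrite("pics/"+name,im)
def w(d,u,v,z=None):
    """pixel(s)->world; z: intersect with plane height (mm), else depth"""
    K=np.array(d["intrinsics"]);T=np.linalg.inv(d["camera_from_world"])
    r=np.array([(u-K[0,2])/K[0,0],-(v-K[1,2])/K[1,1],-1.])
    R=T[:3,:3]@r;o=T[:3,3]
    k=(z-o[2])/R[2] if z is not None else d["z_map"][int(round(v)),int(round(u))]
    return o+k*R
def cloud(d):
    K=np.array(d["intrinsics"]);T=np.linalg.inv(d["camera_from_world"]);Z=d["z_map"]
    v,u=np.mgrid[:Z.shape[0],:Z.shape[1]]
    p=np.stack([(u-K[0,2])/K[0,0]*Z,-(v-K[1,2])/K[1,1]*Z,-Z],-1)
    return p@T[:3,:3].T+T[:3,3]
E
python3 - <<'E'
from h import *
np.set_printoptions(precision=1,suppress=True)
print(state())
for c in("top","side"):
    d=cam(c); save(d,c+"0.png"); print(c,np.linalg.inv(d["camera_from_world"])[:3,3])
    for t in("spanner_mid","spanner_eye","post_tip","seat","cover_hub","gas_can","detector","driver"):
        for m in mark_of(c,t)[:4]:
            u,v=m["uv"]
            z={"spanner_mid":54.5,"spanner_eye":54.5,"post_tip":50,"seat":45,"cover_hub":34.5}.get(t,0)
            print(t,np.array([u,v]),round(m["confidence"],2),w(d,u,v,z))
E
```

```text
{'t': 0.0, 'joints': array([ 1.1,  0.5,  1.6, -0. ,  1.1, -0.1]), 'qvel': array([-0.,  0., -0., -0., -0., -0.]), 'tau': array([ -0. , -61.3, -25.8,   0.1,   0. ,  -0. ]), 'eef_pos': array([221.1, 584.3, 182.6]), 'tcp_rot': array([-3.1, -0. ,  2.8]), 'ft_force': array([0.1, 0.2, 1.1]), 'moment': array([-0.,  0.,  0.]), 'grip_force': 0.0, 'opening': 1.0020510430344334}
top [ 267.5  -16.7 1380.1]
spanner_mid [252.9 194.2] 0.61 [538.8 -16.7  54.5]
spanner_eye [267.  193.1] 0.77 [541.9 -64.7  54.5]
post_tip [162.3 186.8] 0.52 [570.2 293.3  50. ]
seat [251.1 194.8] 0.96 [538.7 -10.5  45. ]
cover_hub [340.2 256.8] 0.92 [ 325.2 -305.1   34.5]
cover_hub [343.6 202.1] 0.85 [ 510.5 -328.3   34.5]
gas_can [101.9 257.4] 0.56 [337.3 502.5   0. ]
detector [255.7 194. ] 0.65 [550.5 -26.6   0. ]
detector [409.  248.3] 0.63 [ 351.9 -551.2    0. ]
driver [248.1 138.3] 0.48 [758.7  -2.1   0. ]
driver [253.7 195.1] 0.43 [546.7 -19.5   0. ]
side [  212.  -1677.4  1207.1]
spanner_mid [262.1 199.8] 0.56 [559.4 -24.8  54.5]
spanner_eye [263.5 204. ] 0.67 [558.3 -56.5  54.5]
spanner_eye [250.3 201.7] 0.23 [508.3 -26.4  54.5]
post_tip [256.4 200.3] 0.6 [536.6 -16.1  50. ]
post_tip [248.8 165.7] 0.44 [562.3 276.2  50. ]
seat [252.7 201.9] 0.59 [520.3 -16.8  45. ]
seat [256.9 207.6] 0.47 [528.8 -62.   45. ]
cover_hub [218.8 256.2] 0.72 [ 330.6 -315.9   34.5]
cover_hub [299.4 281.1] 0.69 [ 581.4 -510.7   34.5]
cover_hub [270.6 249.3] 0.61 [ 524.6 -323.4   34.5]
gas_can [193.6 155.6] 0.72 [322.6 533.2   0. ]
detector [239.9 307.3] 0.71 [ 364.9 -549.3    0. ]
detector [252.5 200.1] 0.16 [534.2  61.5   0. ]
driver [308.7 200.6] 0.5 [772.8  -3.1   0. ]
driver [261.2 196.7] 0.28 [577.3  78.2   0. ]
```

View pics/top0.png

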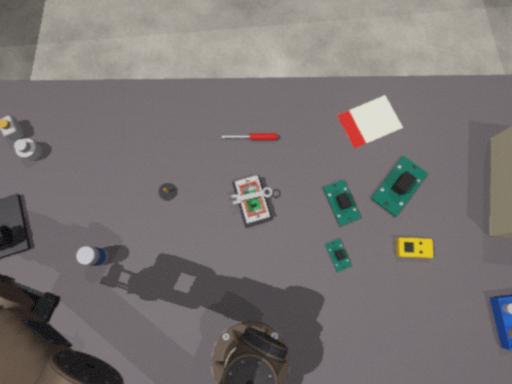

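```bash
python3 - <<'E'
from h import *
np.set_printoptions(precision=1,suppress=True)
d=cam("top"); save(d,"crop1.png",(140,150,460,300),2.5)
p=cloud(d); z=p[...,2]
m=((z>8)&(z<400)).astype(np.uint8)
n,l,s,c=cv2.connectedComponentsWithStats(m)
for i in range(1,n):
    if s[i,4]>15:
        q=p[l==i]; r=cv2.minAreaRect(q[:,:2].astype(np.float32))
        print(s[i],c[i],"h",np.percentile(q[:,2],[10,50,98]),"rect",np.array(r[0]),np.array(r[1]),round(r[2],1))
E
```

```text
[  0 116  24  25 420] [ 10.8 128. ] h [22.  56.6 83. ] rect [798.2 845.9] [73.  50.5] 29.5
[ 490  126   22  113 2273] [500.9 184.8] h [ 28.6  78.7 134. ] rect [ 560.7 -853.4] [363.9  68.4] 1.4
[222 133  56   7 240] [257.2 136.2] h [14.4 21.6 30. ] rect [760.3  -7.3] [199.1  25.5] 88.8
[ 15 139  27  22 446] [ 27.8 149. ] h [20.6 50.4 83.3] rect [715.8 771.9] [61.7 68.5] 63.9
[ 371  155   57   62 1689] [399.4 185.6] h [12.5 16.9 78.9] rect [ 572.5 -533.9] [108.7 203.5] 50.4
[ 232  176   40   50 1179] [252.1 199.5] h [12.  44.9 61.6] rect [522.7 -15.6] [159.2 137.8] 15.1
[323 179  38  48 904] [341.9 202.3] h [ 9.9 13.6 59.7] rect [ 515.  -326.7] [149.8  82. ] 20.4
[163 184  13  13  47] [169.5 190. ] h [ 8.3 10.6 48.2] rect [566.1 274. ] [38.5 39.6] 42.7
[   0  194   31   64 1465] [ 12.2 226.6] h [16.1 20.8 81.1] rect [453.1 817.9] [202.4  99. ] 15.3
[396 237  38  22 710] [414.6 247.4] h [28.9 33.6 40.1] rect [ 351.7 -561.1] [115.6  68.2] 86.8
[326 239  24  33 295] [337.7 254.3] h [ 8.6 11.  42.3] rect [ 333.6 -304.3] [102.   56.5] 23.2
[ 77 246  31  20 506] [ 91.9 255.8] h [ 39.3 114.1 125.3] rect [339.9 506.4] [57.3 57. ] 46.7
[  4 275  57  48 775] [ 40.3 301.3] h [305.2 334.  376.3] rect [238.5 623.8] [270.9  68.8] 68.4
[491 295  21  56 513] [501.3 321.3] h [11.7 32.4 53.9] rect [ 109.2 -841.1] [160.8  68.5] 5.1
[503 303   9  11  74] [507.8 307.8] h [10.5 25.7 33. ] rect [ 153.8 -850.9] [20.8 33.2] 71.9
[ 212  322   77   62 3994] [250.6 355.6] h [ 12.8 248.6 284.2] rect [31.1 -0.5] [244.6 192. ] 88.8
```

View crop.

The cover could be any of three green plates: small at (338,254), 102x57 mm; large at (399,186), 204x108 mm; or middle at (342,202), 150x82 mm. The middle one matches the description. The eye end of the spanner is at about (275,193), and the post is at about (165,187).

View pics/crop1.png

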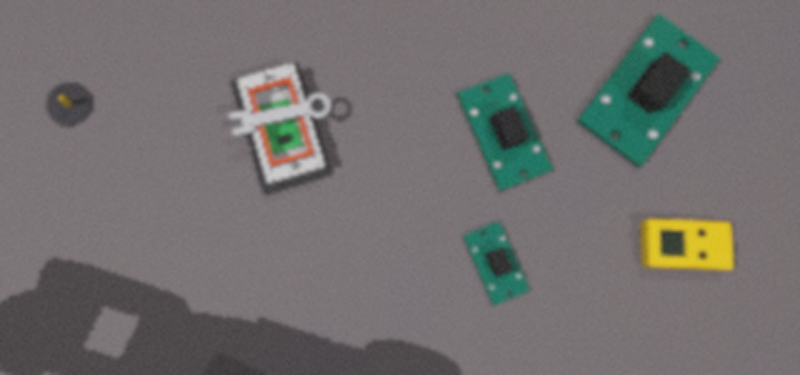

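The crop confirms the middle plate at (342,202). The eye is at about px (267.6,191.6), with its shadow to the right; the jaw is at about (236,199) and the post tip at about (166,190). Next I'll move in so the wrist camera can measure these.

```bash
cat >> h.py <<'E'
def go(x,y,z,yaw,s=None):
    s=s or state(); p=np.array(s["eef_pos"]); r,pt,c=s["tcp_rot"]
    if abs(p).max()<5: p=p*1000
    from scipy.spatial.transform import Rotation as Ro
    R=Ro.from_euler("xyz",[r,pt,c]).as_matrix()
    d=R.T@(np.array([x,y,z])-p); a=(c-yaw+np.pi/2)%np.pi-np.pi/2
    print("slide m",np.round(d/1000,4),"roll",round(a,4),"len",round(np.linalg.norm(d)),"| q6",s["joints"][5])
E
python3 -c "
from h import *
go(520,200,300,1.80); print(state()['tcp_rot'])"
```

```text
slide m [-0.4156 -0.2539 -0.1168] roll 0.9798 len 501 | q6 -0.10561620127585528
[3.14145098e+00 1.25123117e-05 2.77982184e+00]
```

>>> step_arm([
  {"slide":[-0.05,-0.03,-0.015],"roll":0.12},
  {"slide":[-0.1,-0.06,-0.03],"roll":0.24},
  {"slide":[-0.15,-0.09,-0.045],"roll":0.36},
  {"slide":[-0.2,-0.12,-0.06],"roll":0.48},
  {"slide":[-0.25,-0.15,-0.075],"roll":0.6},
], fingers=0.42)

```text
t: 1.58
eef_pos: [402.9, 354.2, 258.8]
tcp_rot: [3.141, -0.0, 2.176]
ft_force: [0.4, 0.8, -0.1]
opening: 0.532
grip_force: 0.0
```

```bash
python3 -c "
from h import *
go(520,200,300,1.80); print(state())"
```

```text
slide m [-0.1934  0.0086 -0.0412] roll 0.376 len 198 | q6 -0.007165804666314441
{'t': 1.575, 'joints': array([ 5.98010556e-01,  2.91576268e-01,  1.67034507e+00,  3.97707502e-05,
        1.17910797e+00, -7.16580467e-03]), 'qvel': array([-0.87427016, -0.17241279, -0.076054  , -0.00139516,  0.24412883,
        0.08890828]), 'tau': array([  7.7773279 , -49.34393406, -25.7259053 ,   0.08820709,
        -0.22310907,  -0.13579236]), 'eef_pos': array([402.88505538, 354.20486094, 258.83624247]), 'tcp_rot': array([ 3.14102906e+00, -3.27295847e-05,  2.17595752e+00]), 'ft_force': array([ 0.3814212,  0.7796126, -0.0854156]), 'moment': array([-0.03381405,  0.01883716, -0.04545033]), 'grip_force': 0.0, 'opening': 0.5321258175558913}
```

>>> step_arm([
  {"slide":[-0.06,0.003,-0.013],"roll":0.12},
  {"slide":[-0.12,0.006,-0.026],"roll":0.25},
  {"slide":[-0.17,0.009,-0.04],"roll":0.376},
  {"slide":[-0.18,0.009,-0.04],"roll":0.376},
  {"slide":[-0.18,0.009,-0.04],"roll":0.376},
])

```text
t: 2.2
eef_pos: [512.0, 213.2, 297.7]
tcp_rot: [-3.141, -0.0, 1.804]
ft_force: [0.0, -0.0, -0.5]
opening: 0.419
grip_force: 0.0
```

```bash
python3 - <<'E'
from h import *
np.set_printoptions(precision=1,suppress=True)
print(state()["eef_pos"],state()["tcp_rot"])
d=cam("wrist"); save(d,"w1.png"); print(np.linalg.inv(d["camera_from_world"]),d["intrinsics"])
for t in("spanner_mid","spanner_eye","post_tip","seat"):
    for m in mark_of("wrist",t)[:3]:
        u,v=m["uv"]
        z={"spanner_mid":54.5,"spanner_eye":54.5,"post_tip":50,"seat":45,"cover_hub":34.5}.get(t,0)
        print(t,np.array([u,v]),round(m["confidence"],2),w(d,u,v,z))
E
```

```text
[512.  213.2 297.7] [-3.1 -0.   1.8]
[[  1.   -0.2  -0.1 495.5]
 [  0.2   0.9   0.2 283. ]
 [ -0.   -0.3   1.  497.8]
 [  0.    0.    0.    1. ]] [[336.9   0.  254.7]
 [  0.  336.9 183.9]
 [  0.    0.    1. ]]
spanner_eye [232.9 331.9] 0.68 [543.8 -67.4  54.5]
post_tip [309.7 101.6] 0.79 [565.9 291.6  50. ]
seat [230.6 295.1] 0.7 [527.3 -11.7  45. ]
```

View pics/w1.png

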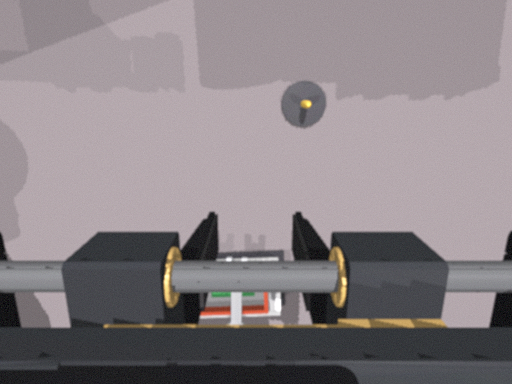

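```bash
python3 - <<'E'
from h import *
np.set_printoptions(precision=1,suppress=True)
d=cam("wrist"); hsv=cv2.cvtColor(d["color"],cv2.COLOR_RGB2HSV)
m=(hsv[...,1]>120)&(hsv[...,0]>15)&(hsv[...,0]<35); m[200:]=0
v,u=np.nonzero(m); print(u.mean(),v.mean(),len(u),w(d,u.mean(),v.mean(),48))
g=d["color"].max(-1)<95; g[:70]=0;g[140:]=0;g[:,:265]=0;g[:,345:]=0
c,_=cv2.findContours(g.astype(np.uint8),0,2); c=max(c,key=cv2.contourArea); e=cv2.fitEllipse(c); print(e,w(d,*e[0],6))
go(560,-130,270,1.80)
E
```

```text
305.7313432835821 104.58208955223881 67 [561.8 288.1  48. ]
((302.2597961425781, 115.52011108398438), (6.653603553771973, 16.672605514526367), 3.6934995651245117) [567.3 272.5   6. ]
slide m [-0.3 -0.   0. ] roll 0.0057 len 349 | q6 0.04240550931137077
```

>>> step_arm([
  {"slide":[-0.06,-0.006,0.005]},
  {"slide":[-0.12,-0.012,0.01]},
  {"slide":[-0.18,-0.018,0.015]},
  {"slide":[-0.24,-0.024,0.02]},
  {"slide":[-0.3,-0.03,0.025]},
])

```text
invalid input at $.increments[0]: expected keys slide, roll
```

>>> step_arm([
  {"slide":[-0.03,-0.002,0.003]},
  {"slide":[-0.03,-0.002,0.003]},
  {"slide":[-0.03,-0.002,0.003]},
])

```text
invalid input at $.increments[0]: expected keys slide, roll
```

```bash
sed -i 's/np.round(d\/1000,4)/[round(float(k),4) for k in d\/1000]/' h.py; python3 - <<'E'
from h import *
np.set_printoptions(precision=1,suppress=True)
print(state()["eef_pos"],state()["tcp_rot"])
d=cam("wrist"); save(d,"w2.png")
for t in("spanner_mid","spanner_eye","seat","housing"):
    for m in mark_of("wrist",t)[:3]:
        u,v=m["uv"]
        z={"spanner_mid":54.5,"spanner_eye":54.5,"post_tip":50,"seat":45,"cover_hub":34.5}.get(t,0)
        print(t,np.array([u,v]),round(m["confidence"],2),w(d,u,v,z))
E
```

```text
[511.7 214.2 298. ] [-3.1 -0.   1.8]
spanner_mid [234.6 300.5] 0.76 [534.6 -12.3  54.5]
spanner_eye [232.1 330.9] 0.86 [542.4 -65.1  54.5]
seat [230.2 297.6] 0.75 [527.8 -15.3  45. ]
housing [230.5 278.3] 0.79 [523.8  -9.6   0. ]
```

View pics/w2.png

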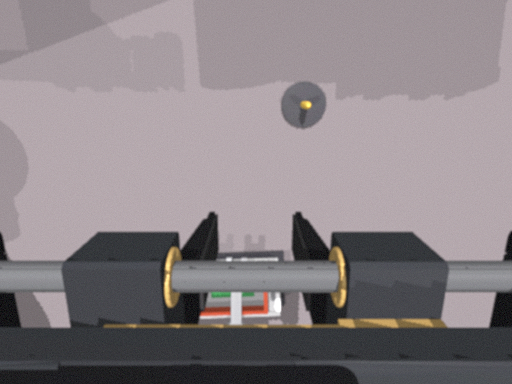

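The roll key is required in every row, so that move was refused and the picture is unchanged: post tip at (305,104), spanner partly hidden at about (236,300).

>>> step_arm([
  {"slide":[-0.06,-0.006,0.005],"roll":0},
  {"slide":[-0.12,-0.012,0.01],"roll":0},
  {"slide":[-0.18,-0.018,0.015],"roll":0},
  {"slide":[-0.24,-0.024,0.02],"roll":0},
  {"slide":[-0.3,-0.03,0.025],"roll":0},
])

```text
t: 3.38
eef_pos: [552.4, -87.5, 273.1]
tcp_rot: [3.141, 0.0, 1.804]
ft_force: [-0.7, -0.3, 0.9]
opening: 0.419
grip_force: 0.0
```

>>> step_arm([
  {"slide":[-0.03,-0.002,0.003],"roll":0},
  {"slide":[-0.03,-0.002,0.003],"roll":0},
  {"slide":[-0.03,-0.002,0.003],"roll":0},
])

```text
t: 3.75
eef_pos: [557.2, -114.6, 270.1]
tcp_rot: [-3.142, -0.0, 1.804]
ft_force: [-0.3, 0.2, 0.2]
opening: 0.421
grip_force: 0.0
```

```bash
python3 - <<'E'
from h import *
np.set_printoptions(precision=1,suppress=True)
print(state()["eef_pos"],state()["tcp_rot"])
d=cam("wrist"); save(d,"w3.png")
for t in("spanner_mid","spanner_eye","seat","housing"):
    for m in mark_of("wrist",t)[:3]:
        u,v=m["uv"]
        z={"spanner_mid":54.5,"spanner_eye":54.5,"post_tip":50,"seat":45,"cover_hub":34.5}.get(t,0)
        print(t,np.array([u,v]),round(m["confidence"],2),w(d,u,v,z))
E
```

```text
[ 557.2 -114.6  270.1] [-3.1 -0.   1.8]
spanner_mid [257.8  65.2] 0.98 [536.1 -10.9  54.5]
spanner_eye [256.5 110.9] 0.92 [546.7 -62.1  54.5]
seat [248.1  64.5] 0.71 [524.5 -12.1  45. ]
housing [253.7  69.2] 0.78 [531.4 -12.6   0. ]
housing [255.4  71.1] 0.52 [534.1 -14.4   0. ]
```

View pics/w3.png

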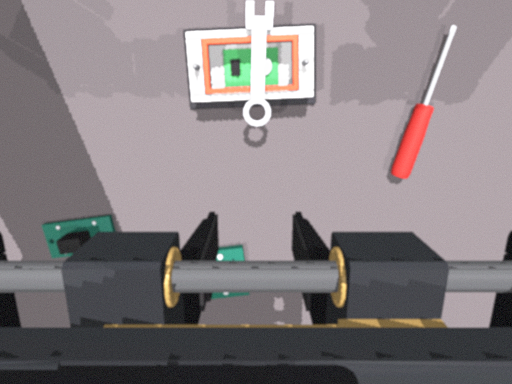

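The wrist view shows the spanner across the housing: eye ring at (257,112), jaw at (260,10), dowels at (197,67) and (305,62). The fingertips are at columns 212 and 297.

```bash
python3 - <<'E'
from h import *
np.set_printoptions(precision=1,suppress=True)
d=cam("wrist"); 
a=w(d,256.7,111.5,58); b=w(d,260,18,58); print(a,b,np.arctan2(b[1]-a[1],b[0]-a[0]))
u=(b-a)[:2]/np.linalg.norm((b-a)[:2]); print("mid from eye",a[:2]+50*u)
for q in((187,33),(313,27),(315,97),(190,102)): print(w(d,*q,45))
print(w(d,197,67,60),w(d,305,62,60))
go(537,-11.5,120,1.78); go(537,-11.5,46,1.78)
E
```

```text
[547.3 -62.3  58. ] [526.9  38.2  58. ] 1.770375376249447
mid from eye [537.3 -13.3]
[447.4   5.4  45. ]
[588.7  45.8  45. ]
[612.8 -29.5  45. ]
[465.2 -70.8  45. ]
[468.5 -29.4  60. ] [588.3   4.8  60. ]
slide m [0.1049, 0.004, 0.1503] roll 0.0249 len 183 | q6 -0.5527807701179555
slide m [0.1049, 0.004, 0.2243] roll 0.0249 len 248 | q6 -0.5527807701179555
```

>>> step_arm([
  {"slide":[0.05,0.002,0.03],"roll":0.015},
  {"slide":[0.09,0.004,0.07],"roll":0.03},
  {"slide":[0.1035,0.004,0.12],"roll":0.03},
  {"slide":[0.1035,0.004,0.16],"roll":0.03},
  {"slide":[0.1035,0.004,0.17],"roll":0.03},
])

```text
t: 4.68
eef_pos: [536.4, -12.9, 98.5]
tcp_rot: [-3.139, -0.001, 1.775]
ft_force: [0.8, -0.5, 0.5]
opening: 0.42
grip_force: 0.0
```

>>> step_arm([
  {"slide":[0,0,0.025],"roll":0},
  {"slide":[0,0,0.045],"roll":0},
  {"slide":[0,0,0.054],"roll":0},
  {"slide":[0,0,0.054],"roll":0},
  {"slide":[0,0,0.054],"roll":0},
])

```text
t: 5.3
eef_pos: [537.9, -13.6, 47.1]
tcp_rot: [3.14, 0.0, 1.774]
ft_force: [-0.1, -0.2, -0.3]
opening: 0.42
grip_force: 0.0
```

>>> step_arm([
  {"slide":[0,0,0],"roll":0},
  {"slide":[0,0,0],"roll":0},
  {"slide":[0,0,0],"roll":0},
  {"slide":[0,0,0],"roll":0},
  {"slide":[0,0,0],"roll":0},
], fingers=0)

```text
t: 5.92
eef_pos: [537.3, -13.5, 46.1]
tcp_rot: [3.142, -0.0, 1.774]
ft_force: [0.3, -0.9, -0.5]
opening: 0.013
grip_force: 0.0
```

>>> step_arm([
  {"slide":[0,0,-0.01],"roll":0},
  {"slide":[0,0,-0.03],"roll":0},
  {"slide":[0,0,-0.06],"roll":0},
  {"slide":[0,0,-0.085],"roll":0},
  {"slide":[0,0,-0.1],"roll":0},
])

```text
t: 6.55
eef_pos: [537.6, -13.6, 147.8]
tcp_rot: [3.14, 0.001, 1.774]
ft_force: [-0.2, -0.1, -0.8]
opening: 0.006
grip_force: 0.0
```

```bash
python3 - <<'E'
from h import *
np.set_printoptions(precision=1,suppress=True)
s=state();print(s["eef_pos"],s["opening"],s["grip_force"],s["ft_force"])
d=cam("wrist"); save(d,"w4.png")
for t in("spanner_mid","spanner_eye","seat","housing","post_tip"):
    for m in mark_of("wrist",t)[:2]:
        u,v=m["uv"]
        z={"spanner_mid":154.5,"spanner_eye":154.5,"post_tip":50,"seat":45,"cover_hub":34.5}.get(t,0)
        print(t,np.array([u,v]),round(m["confidence"],2),w(d,u,v,z))
d=cam("top");
for t in("spanner_mid","spanner_eye","seat","housing","post_tip"):
    for m in mark_of("top",t)[:2]:
        u,v=m["uv"]
        z={"spanner_mid":154.5,"spanner_eye":154.5,"post_tip":50,"seat":45,"cover_hub":34.5}.get(t,0)
        print(t,np.array([u,v]),round(m["confidence"],2),w(d,u,v,z))
E
```

```text
[537.6 -13.6 147.8] 0.006372363048833975 0.0 [-0.2 -0.1 -0.8]
spanner_mid [254.9 175.4] 0.9 [532.3  12.  154.5]
seat [242.5 168.6] 0.89 [525.3  -9.4  45. ]
housing [245.7 161.6] 0.71 [527.5 -11.2   0. ]
post_tip [242.1 164. ] 0.32 [524.1  -4.3  50. ]
spanner_eye [102.5 258.1] 0.24 [327.3 442.4 154.5]
post_tip [162.8 187.2] 0.81 [568.8 291.5  50. ]
```

View pics/w4.png

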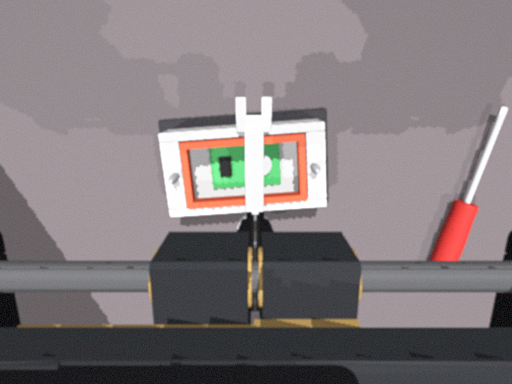

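The fingers shut without gripping anything, and the spanner still lies across the housing: shank from (252,120) to (255,210), jaw at (254,105). I'll check its height with the depth map.

```bash
python3 - <<'E'
from h import *
np.set_printoptions(precision=1,suppress=True)
d=cam("wrist"); p=cloud(d)
for q in((254,140),(254,165),(254,185),(254,200),(254,208),(240,108),(267,108),(170,190),(318,150),(255,222),(255,235)): print(q,p[q[1],q[0]])
for t in("side",):
    d=cam(t)
    for n in("spanner_mid","spanner_eye","seat"):
        print(n,[(np.array(m["uv"]),round(m["confidence"],2),w(d,*m["uv"],54.5)) for m in mark_of(t,n)[:2]])
save(d,"s4.png",(180,150,340,270),5)
print([p for p in spot_in("side","spanner")])
E
```

```text
(254, 140) [529.4  20.1  56.1]
(254, 165) [533.8  -1.3  56. ]
(254, 185) [537.4 -18.6  57.8]
(254, 200) [540.3 -32.9  55.7]
(254, 208) [541.8 -40.1  56.3]
(240, 108) [512.5  44.1  56.7]
(267, 108) [534.6  48.7  58. ]
(170, 190) [462.2 -43.2  42.5]
(318, 150) [588.2  21.3  43.3]
(255, 222) [535.   -2.6 189.5]
(255, 235) [535.1  -3.1 204.4]
spanner_mid []
spanner_eye [(array([261.3, 204.2]), 0.67, array([549.1, -55.7,  54.5]))]
seat [(array([252.9, 203.2]), 0.65, array([516.6, -39.9,  54.5]))]
[{'bbox': [250.0, 187.2, 263.4, 207.5], 'confidence': 0.64}, {'bbox': [235.0, 194.1, 275.5, 218.8], 'confidence': 0.36}]
```

View pics/s4.png

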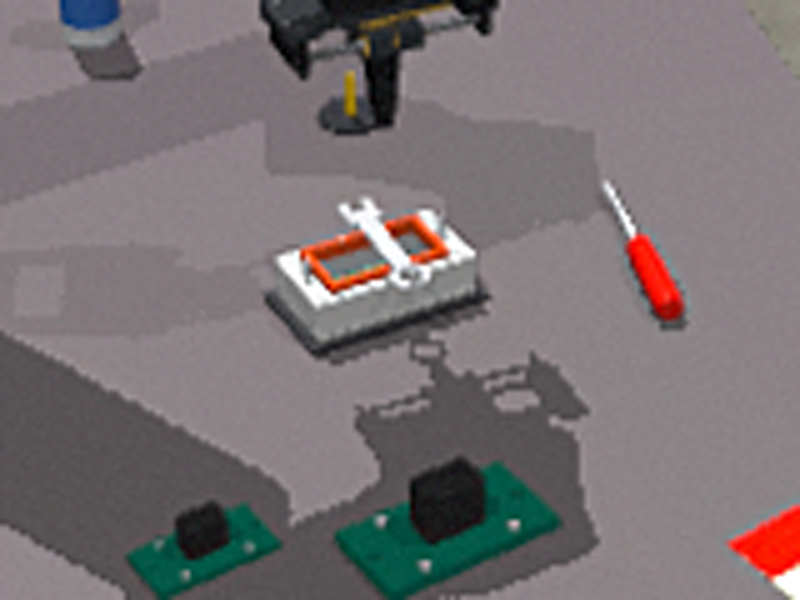

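```bash
python3 - <<'E'
from h import *
np.set_printoptions(precision=1,suppress=True)
def proj(d,P):
    q=d["camera_from_world"]@np.r_[P,1]; K=d["intrinsics"]; return K[0,0]*q[0]/-q[2]+K[0,2], K[1,1]*(-q[1])/-q[2]+K[1,2]
s=state();P=s["eef_pos"];print(P)
for c in("side","wrist","top"):
    d=cam(c); print(c,proj(d,P),proj(d,P+[0,0,15]),proj(d,P+[0,0,30]))
    if c=="side":
        z=cloud(d)
        for v in range(166,178): print(v,z[v,254:259].round().tolist())
E
```

```text
[537.3 -13.5 146.1]
side (np.float64(255.83710467913474), np.float64(180.7031091880887)) (np.float64(255.73981881605323), np.float64(177.60627096551957)) (np.float64(255.64170833451797), np.float64(174.48318319480708))
166 [[533.0, -9.0, 214.0], [534.0, -24.0, 223.0], [539.0, -20.0, 220.0], [543.0, -21.0, 219.0], [547.0, -21.0, 219.0]]
167 [[532.0, -12.0, 212.0], [533.0, -28.0, 221.0], [539.0, -20.0, 215.0], [542.0, -24.0, 217.0], [547.0, -20.0, 214.0]]
168 [[532.0, -9.0, 205.0], [533.0, -29.0, 216.0], [537.0, -28.0, 215.0], [541.0, -28.0, 214.0], [548.0, -14.0, 206.0]]
169 [[533.0, -4.0, 197.0], [534.0, -19.0, 206.0], [537.0, -27.0, 210.0], [542.0, -22.0, 206.0], [546.0, -24.0, 207.0]]
170 [[532.0, -10.0, 196.0], [534.0, -20.0, 201.0], [537.0, -23.0, 203.0], [543.0, -18.0, 199.0], [546.0, -20.0, 200.0]]
171 [[533.0, -5.0, 188.0], [534.0, -21.0, 197.0], [538.0, -22.0, 197.0], [543.0, -18.0, 194.0], [545.0, -25.0, 198.0]]
172 [[589.0, 290.0, 3.0], [533.0, -24.0, 195.0], [537.0, -27.0, 196.0], [541.0, -26.0, 195.0], [546.0, -19.0, 190.0]]
173 [[586.0, 275.0, 7.0], [536.0, -10.0, 181.0]
[... 215 characters left out ...]
587.0, 257.0, 6.0], [592.0, 258.0, 5.0], [542.0, -17.0, 175.0], [602.0, 259.0, 3.0]]
176 [[584.0, 268.0, -6.0], [584.0, 243.0, 9.0], [589.0, 244.0, 8.0], [595.0, 250.0, 3.0], [601.0, 255.0, -0.0]]
177 [[580.0, 248.0, 2.0], [585.0, 248.0, 1.0], [588.0, 241.0, 4.0], [593.0, 238.0, 5.0], [597.0, 236.0, 6.0]]
wrist (np.float64(254.955639152757), np.float64(213.3163175075723)) (np.float64(254.96520239865927), np.float64(222.00284054203445)) (np.float64(254.97628343926223), np.float64(232.06801249588727))
top (np.float64(251.83268485759345), np.float64(188.88601680487835)) (np.float64(251.80598651504295), np.float64(187.86563423712502)) (np.float64(251.7786544992007), np.float64(186.821033342737))
```

```bash
python3 - <<'E'
from h import *
d=cam("wrist"); z=cloud(d)
for v in range(206,224,1): print(v,z[v,252:259:2].round().tolist())
d=cam("top"); z=cloud(d); print(state()["joints"])
E
```

```text
206 [[540.0, -39.0, 55.0], [542.0, -39.0, 56.0], [543.0, -38.0, 57.0], [545.0, -37.0, 57.0]]
207 [[540.0, -40.0, 56.0], [542.0, -39.0, 57.0], [544.0, -39.0, 55.0], [545.0, -39.0, 57.0]]
208 [[540.0, -41.0, 57.0], [542.0, -40.0, 57.0], [544.0, -40.0, 57.0], [546.0, -40.0, 56.0]]
209 [[540.0, -41.0, 57.0], [542.0, -41.0, 58.0], [544.0, -41.0, 57.0], [546.0, -41.0, 56.0]]
210 [[541.0, -42.0, 57.0], [542.0, -42.0, 57.0], [544.0, -41.0, 57.0], [546.0, -42.0, 55.0]]
211 [[541.0, -43.0, 56.0], [543.0, -43.0, 57.0], [544.0, -42.0, 57.0], [536.0, -1.0, 177.0]]
212 [[541.0, -45.0, 56.0], [543.0, -44.0, 57.0], [545.0, -44.0, 55.0], [536.0, -1.0, 178.0]]
213 [[541.0, -45.0, 56.0], [543.0, -45.0, 57.0], [545.0, -44.0, 57.0], [536.0, -1.0, 180.0]]
214 [[534.0, -3.0, 177.0], [535.0, -3.0, 176.0], [536.0, -3.0, 178.0], [536.0, -1.0, 181.0]]
215 [[534.0, -3.0, 179.0], [535.0, -3.0, 178.0], [536.0, -3.0, 178.0], [536.0, -1.0, 183.0]]
216 [[534.0, -3.0, 180.0], [535.0, -3.0, 181.0], [536.0, -3.0, 180.0], [536.0, -1.0, 184.0]]
217 [[534.0, -4.0, 181.0], [535.0, -3.0, 181.0], [536.0, -3.0, 182.0], [536.0, -1.0, 186.0]]
218 [[534.0, -3.0, 183.0], [535.0, -3.0, 183.0], [536.0, -3.0, 183.0], [536.0, -1.0, 187.0]]
219 [[534.0, -3.0, 184.0], [535.0, -3.0, 184.0], [536.0, -2.0, 186.0], [536.0, -1.0, 189.0]]
220 [[534.0, -3.0, 187.0], [535.0, -3.0, 186.0], [536.0, -3.0, 185.0], [536.0, -2.0, 189.0]]
221 [[534.0, -3.0, 188.0], [535.0, -3.0, 187.0], [536.0, -3.0, 187.0], [536.0, -1.0, 192.0]]
222 [[534.0, -3.0, 189.0], [535.0, -3.0, 189.0], [536.0, -3.0, 189.0], [536.0, -2.0, 192.0]]
223 [[534.0, -3.0, 190.0], [535.0, -3.0, 191.0], [536.0, -3.0, 190.0], [537.0, -2.0, 191.0]]
[-1.48182783e-01  4.10817627e-01  1.81707397e+00  1.09293774e-04
  9.13663842e-01 -3.51212850e-01]
```

The wrist and side depth maps agree: the real fingertips are 30 mm above the reported TCP (176.5 against 146). That means the fingers closed above the spanner and it hasn't moved. From here I take true tip height as reported z + 30.

>>> step_arm([
  {"slide":[0,0,0],"roll":0},
  {"slide":[0,0,0.02],"roll":0},
  {"slide":[0,0,0.04],"roll":0},
  {"slide":[0,0,0.06],"roll":0},
  {"slide":[0,0,0.08],"roll":0},
], fingers=0.42)

```text
t: 8.32
eef_pos: [537.4, -13.6, 65.5]
tcp_rot: [3.141, 0.0, 1.774]
ft_force: [-0.6, -0.2, 0.3]
opening: 0.411
grip_force: 0.0
```

>>> step_arm([
  {"slide":[0,0,0.02],"roll":0},
  {"slide":[0,0,0.04],"roll":0},
  {"slide":[0,0,0.051],"roll":0},
  {"slide":[0,0,0.051],"roll":0},
  {"slide":[0,0,0.051],"roll":0},
])

```text
t: 8.95
eef_pos: [537.7, -13.6, 15.7]
tcp_rot: [3.141, 0.0, 1.774]
ft_force: [-0.3, 0.2, -0.0]
opening: 0.422
grip_force: 0.0
```

>>> step_arm([
  {"slide":[0,0,0],"roll":0},
  {"slide":[0,0,0],"roll":0},
  {"slide":[0,0,0],"roll":0},
  {"slide":[0,0,0],"roll":0},
  {"slide":[0,0,0],"roll":0},
], fingers=0)

```text
t: 9.57
eef_pos: [537.4, -13.5, 15.3]
tcp_rot: [3.141, -0.0, 1.774]
ft_force: [-1.8, 0.2, 4.0]
opening: 0.162
grip_force: 30.0
```

>>> step_arm([
  {"slide":[0,0,-0.01],"roll":0},
  {"slide":[0,0,-0.03],"roll":0},
  {"slide":[0,0,-0.06],"roll":0},
  {"slide":[0,0,-0.085],"roll":0},
  {"slide":[0,0,-0.085],"roll":0},
])

```text
t: 10.2
eef_pos: [538.1, -13.6, 101.8]
tcp_rot: [3.138, 0.001, 1.774]
ft_force: [0.5, -0.0, -1.1]
opening: 0.164
grip_force: 30.0
```

```bash
python3 - <<'E'
from h import *
np.set_printoptions(precision=1,suppress=True)
s=state();print(s["eef_pos"],s["opening"],s["ft_force"])
d=cam("wrist"); p=cloud(d); save(d,"w5.png",(140,60,400,255),3)
zs=s["eef_pos"][2]+30+9.5
m=(abs(p[...,2]-zs)<12); m[:, :200]=0; m[:,310:]=0; m[208:]=0
q=p[m]; yaw=s["tcp_rot"][2]; ux=np.array([np.cos(yaw),np.sin(yaw)]); uy=np.array([np.sin(yaw),-np.cos(yaw)])
a=(q[:,:2]-s["eef_pos"][:2])@ux; b=(q[:,:2]-s["eef_pos"][:2])@uy
print(len(q),"along",np.percentile(a,[1,5,50,95,99,99.8]),"z",np.percentile(q[:,2],[5,50,95]))
for lo in range(0,90,10):
    k=(a>=lo)&(a<lo+10)
    if k.sum()>5: print(lo,k.sum(),b[k].min(),b[k].max(),q[k,2].mean())
# post in top depth and clean colour
t=cam("top"); hsv=cv2.cvtColor(t["color"],cv2.COLOR_RGB2HSV); y=(hsv[...,0]>15)&(hsv[...,0]<35)&(hsv[...,1]>110)
y[:,:150]=0;y[:,185:]=0;y[:170]=0;y[210:]=0
v,u=np.nonzero(y);print(list(zip(u,v))); print(w(t,u.max(),v.mean(),10),w(t,u.min(),v.mean(),48))
E
```

```text
[538.1 -13.6 101.8] 0.1636279180682928 [ 0.5 -0.  -1.1]
4553 along [18.6 21.6 47.5 67.5 69.7 70.2] z [141.7 142.8 143.9]
10 133 -8.177268342259442 7.348138048891831 142.70675815565357
20 626 -8.14488386060203 7.308634177015763 142.8803004145329
30 658 -8.510845146276399 7.19344459108589 142.81338823290704
40 1187 -15.516449187992317 14.318144066393808 142.8030261462829
50 1123 -15.348673646188411 14.541012888074507 142.71093286111756
60 790 -15.56077126989553 14.280059159092922 142.7181397790195
70 36 -15.290624473798573 13.976928117776371 142.73456651937423
[(np.int64(164), np.int64(188)), (np.int64(165), np.int64(188)), (np.int64(163), np.int64(189)), (np.int64(164), np.int64(189)), (np.int64(165), np.int64(189)), (np.int64(166), np.int64(189)), (np.int64(164), np.int64(190)), (np.int64(165), np.int64(190)), (np.int64(166), np.int64(190)), (np.int64(167), np.int64(190)), (np.int64(165), np.int64(191)), (np.int64(166), np.int64(191)), (np.int64(167), np.int64(191)), (np.int64(168), np.int64(191)), (np.int64(166), np.int64(192)), (np.int64(167), np.int64(192))]
[567.5 282.1  10. ] [559.4 290.9  48. ]
```

View pics/w5.png

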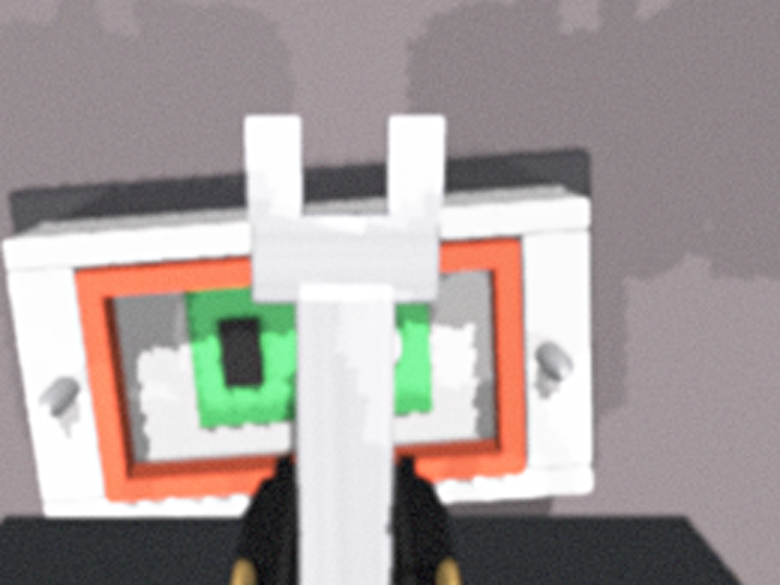

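The spanner is gripped and level: jaw tips in the crop at (272,118) and (416,118), shank centred at x about 345, dowels at (60,397) and (553,362). Next I carry it short of the post and measure the post with the same camera.

>>> step_arm([
  {"slide":[0.04,0.02,0],"roll":0},
  {"slide":[0.085,0.042,0],"roll":0},
  {"slide":[0.135,0.067,0],"roll":0},
  {"slide":[0.17,0.085,0],"roll":0},
  {"slide":[0.17,0.085,0],"roll":0},
])

```text
t: 10.92
eef_pos: [585.9, 172.4, 98.4]
tcp_rot: [-3.14, -0.0, 1.777]
ft_force: [-0.8, -0.8, -0.6]
opening: 0.162
grip_force: 30.0
```

>>> step_arm([
  {"slide":[0,0,0],"roll":0},
  {"slide":[0,0,0],"roll":0},
])

```text
t: 11.18
eef_pos: [586.0, 169.1, 99.7]
tcp_rot: [-3.141, -0.0, 1.773]
ft_force: [0.2, -0.5, -1.1]
opening: 0.159
grip_force: 30.0
```

```bash
python3 - <<'E'
from h import *
np.set_printoptions(precision=1,suppress=True)
s=state();print(s["eef_pos"],s["opening"],s["ft_force"])
d=cam("wrist"); p=cloud(d); save(d,"w6.png")
yaw=s["tcp_rot"][2]; ux=np.array([np.cos(yaw),np.sin(yaw)]); uy=np.array([np.sin(yaw),-np.cos(yaw)])
hsv=cv2.cvtColor(d["color"],cv2.COLOR_RGB2HSV)
m=((hsv[...,1]>110)&(hsv[...,0]>15)&(hsv[...,0]<35)).astype(np.uint8); m[205:]=0
n,l,st,c=cv2.connectedComponentsWithStats(m)
for i in range(1,n):
    if st[i,4]>15:
        print(st[i],c[i]); k=(l==i); q=p[k]; print(np.percentile(q[:,2],[5,50,95]))
        hi=k&(p[...,2]>44); v,u=np.nonzero(hi)
        P=np.median(p[hi],0); print("tip",P,"uv",u.mean(),v.mean(),w(d,u.mean(),v.mean(),49))
        lo=k&(p[...,2]<35)&(p[...,2]>8); print("low",np.median(p[lo],0) if lo.any() else None)
        e=P[:2]-s["eef_pos"][:2]; print("a,b",e@ux,e@uy)
# foot: depth plane ~6
f=(abs(p[...,2]-6)<2.5)&(d["color"].max(-1)<110)&(d["z_map"]>0); 
for m in mark_of("wrist","post_tip")[:2]: print(m["uv"],m["confidence"],w(d,*m["uv"],50))
E
```

```text
[586.  169.1  99.7] 0.159316002269706 [ 0.2 -0.5 -1.1]
[254  17  13  23 246] [259.8  27.7]
[ 9.2 41.7 48. ]
tip [565.2 287.2  46.2] uv 259.8529411764706 22.558823529411764 [565.2 287.1  49. ]
low [565.8 283.9  22.3]
a,b 119.86883124143897 3.259510885537524
[258.7, 22.6] 0.57 [564.5 286.8  50. ]
```

>>> step_arm([
  {"slide":[0.04,0.001,0],"roll":0},
  {"slide":[0.09,0.002,0],"roll":0},
  {"slide":[0.14,0.003,0],"roll":0},
  {"slide":[0.171,0.0037,0],"roll":0},
  {"slide":[0.171,0.0037,0],"roll":0},
])

```text
t: 11.9
eef_pos: [555.0, 339.6, 100.1]
tcp_rot: [3.141, -0.0, 1.776]
ft_force: [-0.3, 0.1, -1.3]
opening: 0.167
grip_force: 30.0
```

>>> step_arm([
  {"slide":[0,0,0.02],"roll":0},
  {"slide":[0,0,0.05],"roll":0},
  {"slide":[0,0,0.07],"roll":0},
  {"slide":[0,0,0.07],"roll":0},
  {"slide":[0,0,0.07],"roll":0},
])

```text
t: 12.52
eef_pos: [556.2, 337.7, 31.1]
tcp_rot: [3.141, -0.0, 1.773]
ft_force: [0.1, 0.2, -0.1]
opening: 0.166
grip_force: 30.0
```

```bash
python3 - <<'E'
from h import *
np.set_printoptions(precision=1,suppress=True)
s=state();print(s["eef_pos"],s["tcp_rot"],s["ft_force"])
go(565.2+10.2+.8,287.5+49.9,-25,1.773)
t=cam("top"); sd=cam("side")
a=cv2.resize(t["color"][165:215,130:190],None,fx=8,fy=8,interpolation=3); b=cv2.resize(sd["color"][130:200,215:275],None,fx=5,fy=5,interpolation=3)
o=np.zeros((400,790,3),np.uint8); o[:400,:480]=a; o[:350,485:785]=b; cv2.imwrite("pics/ts7.png",o[:,:,::-1])
E
```

```text
[556.2 337.7  31.1] [ 3.1 -0.   1.8] [ 0.1  0.2 -0.1]
slide m [-0.0044, 0.0195, 0.0561] roll -0.0001 len 60 | q6 0.24222366135331505
```

View pics/ts7.png

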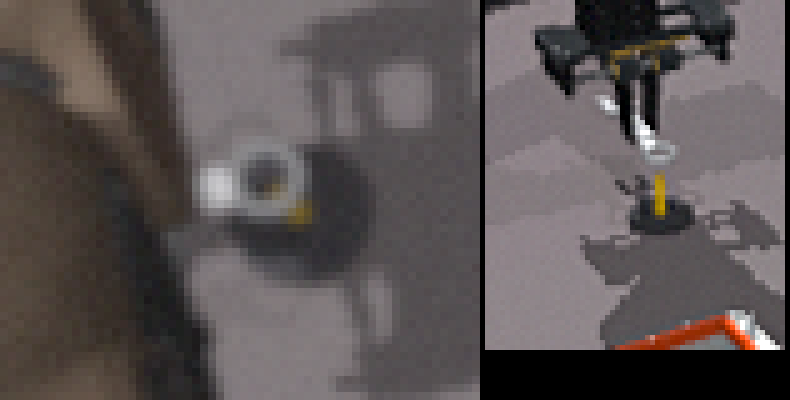

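The eye ring is just above the post: in the crop, top view ring at (270,180), side view ring at (660,150) with the tip at (660,178). The geometry agrees to about 1 mm, so I'll lower it in steps and watch the force.

>>> step_arm([
  {"slide":[0,-0.0005,0.01],"roll":0},
  {"slide":[0,-0.0005,0.018],"roll":0},
  {"slide":[0,-0.0005,0.025],"roll":0},
  {"slide":[0,-0.0005,0.025],"roll":0},
])

```text
t: 13.12
eef_pos: [554.6, 338.1, 4.3]
tcp_rot: [-3.14, 0.0, 1.774]
ft_force: [1.1, 0.4, -0.4]
opening: 0.168
grip_force: 30.0
```

>>> step_arm([
  {"slide":[0,0,0.01],"roll":0},
  {"slide":[0,0,0.02],"roll":0},
  {"slide":[0,0,0.03],"roll":0},
  {"slide":[0,0,0.03],"roll":0},
  {"slide":[0,0,0.03],"roll":0},
])

```text
t: 13.75
eef_pos: [555.1, 338.3, -24.8]
tcp_rot: [3.141, -0.0, 1.774]
ft_force: [0.2, 0.1, -0.2]
opening: 0.163
grip_force: 30.0
```

```bash
python3 - <<'E'
from h import *
s=state();print(s["eef_pos"],s["tcp_rot"],s["ft_force"])
t=cam("top"); sd=cam("side")
a=cv2.resize(t["color"][165:215,130:190],None,fx=8,fy=8,interpolation=3); b=cv2.resize(sd["color"][150:200,225:275],None,fx=6,fy=6,interpolation=3)
o=np.zeros((400,790,3),np.uint8); o[:400,:480]=a; o[:300,485:785]=b; cv2.imwrite("pics/ts8.png",o[:,:,::-1])
E
```

```text
[555.10311505 338.29012516 -24.77927536] [ 3.14141688e+00 -1.00784327e-04  1.77375731e+00] [ 0.21203485  0.0651402  -0.22907328]
```

View pics/ts8.png

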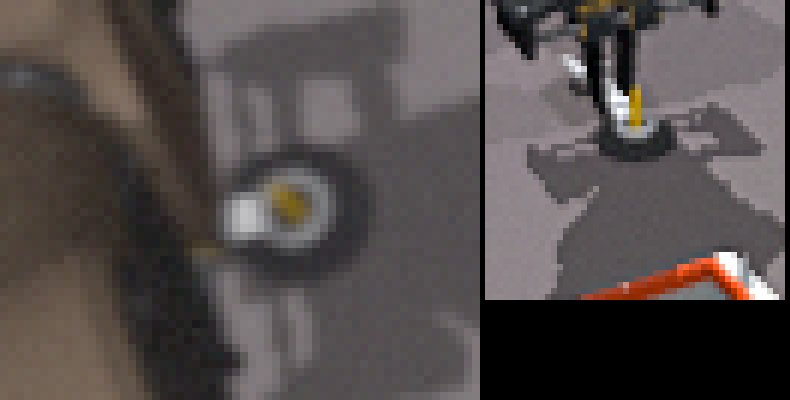

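The ring is round the post: crop top view ring at (295,205) with the post inside it, side view ring at (633,128) on the foot. That was my tenth picture, so from here I use numbers only. Releasing now.

>>> step_arm([
  {"slide":[0,0,0],"roll":0},
  {"slide":[0,0,0],"roll":0},
  {"slide":[0,0,0],"roll":0},
  {"slide":[0,0,-0.002],"roll":0},
  {"slide":[0,0,-0.01],"roll":0},
], fingers=0.5)

```text
t: 14.48
eef_pos: [554.8, 338.2, -14.8]
tcp_rot: [-3.141, 0.0, 1.774]
ft_force: [-0.9, -0.2, -1.0]
opening: 0.499
grip_force: 0.0
```

>>> step_arm([
  {"slide":[0,0,-0.02],"roll":0},
  {"slide":[0,0,-0.05],"roll":0},
  {"slide":[0,0,-0.1],"roll":0},
  {"slide":[0,0,-0.15],"roll":0},
  {"slide":[0,0,-0.19],"roll":0},
])

```text
t: 15.1
eef_pos: [555.1, 338.3, 179.1]
tcp_rot: [3.139, -0.001, 1.774]
ft_force: [0.2, 0.0, -0.6]
opening: 0.501
grip_force: 0.0
```

```bash
python3 - <<'E'
from h import *
np.set_printoptions(precision=1,suppress=True)
s=state();print(s["eef_pos"],s["tcp_rot"],s["ft_force"],s["joints"])
for c in("top","side","wrist"):
    d=cam(c)
    for t,z in(("spanner_mid",8),("spanner_eye",10),("post_tip",50)):
        for m in mark_of(c,t)[:1]: print(c,t,np.array(m["uv"]),round(m["confidence"],2),w(d,*m["uv"],z))
# cover measurement from top + base target
d=cam("top");p=cloud(d);z=p[...,2]; u0,v0=323,179
k=np.zeros(z.shape,bool);k[172:232,316:366]=1
for nm,mk,h in(("plate",k&(z>7),0),("hub",k&(z>45),57)):
    q=p[mk]; r=cv2.minAreaRect(q[:,:2].astype(np.float32)); print(nm,r,np.median(q[:,2]),q[:,:2].mean(0))
go(600,-230,220,.27)
E
```

```text
[555.1 338.3 179.1] [ 3.1 -0.   1.8] [ 0.2  0.  -0.6] [0.4 0.5 1.5 0.  1.1 0.2]
top spanner_mid [152.5 192.8] 0.51 [558.6 336.8   8. ]
top spanner_eye [165.7 193. ] 0.68 [556.8 289.8  10. ]
side spanner_mid [247.7 165.8] 0.63 [569.6 347.5   8. ]
side spanner_eye [250.7 170. ] 0.53 [575.3 301.2  10. ]
side post_tip [251.6 164. ] 0.63 [578.4 288.5  50. ]
wrist spanner_mid [255.5 162.5] 0.84 [554.9 337.8   8. ]
wrist spanner_eye [254.4 207.3] 0.63 [564.1 287.2  10. ]
wrist post_tip [257.  218.8] 0.74 [566.5 288.9  50. ]
plate ((464.7706298828125, -205.92434692382812), (230.22579956054688, 495.81268310546875), 21.291091918945312) 13.148320187168565 [ 510.5 -321.2]
hub ((408.0500793457031, -173.0841522216797), (53.426002502441406, 417.06536865234375), 34.65477752685547) 56.120511829596126 [ 497.  -304.7]
slide m [-0.5656, -0.0704, -0.0452] roll 1.5038 len 572 | q6 0.24269092752903426
```

```bash
python3 -c "
from h import *
go(475,-26,200,.278)"
```

```text
slide m [-0.3406, -0.1517, -0.0252] roll 1.4958 len 374 | q6 0.24269092752903426
```

>>> step_arm([
  {"slide":[-0.04,-0.018,-0.005],"roll":0.15},
  {"slide":[-0.085,-0.038,-0.01],"roll":0.33},
  {"slide":[-0.13,-0.058,-0.015],"roll":0.51},
  {"slide":[-0.175,-0.078,-0.02],"roll":0.69},
  {"slide":[-0.22,-0.098,-0.025],"roll":0.87},
])

```text
t: 16.38
eef_pos: [502.9, 101.6, 200.3]
tcp_rot: [3.141, -0.0, 0.898]
ft_force: [1.6, 0.7, -0.1]
opening: 0.5
grip_force: 0.0
```

```bash
python3 -c "
from h import *
go(475,-26,200,.278);print(state()['eef_pos'],state()['qvel'])"
```

```text
slide m [-0.1171, 0.0577, 0.0003] roll 0.6201 len 131 | q6 0.7432157823750575
[502.8589885  101.58409311 200.27314752] [-7.21267723e-01 -2.92344474e-01  3.35176517e-01 -4.77230811e-05
 -4.76309479e-02  7.16658120e-01]
```

>>> step_arm([
  {"slide":[-0.03,0.015,0],"roll":0.16},
  {"slide":[-0.07,0.035,0],"roll":0.33},
  {"slide":[-0.1,0.05,0],"roll":0.5},
  {"slide":[-0.117,0.058,0],"roll":0.625},
  {"slide":[-0.117,0.058,0],"roll":0.625},
])

```text
t: 17.0
eef_pos: [476.4, -25.7, 200.2]
tcp_rot: [-3.142, -0.0, 0.277]
ft_force: [-0.5, 0.1, 0.2]
opening: 0.5
grip_force: 0.0
```

>>> step_arm([
  {"slide":[0,0,0],"roll":0},
  {"slide":[0,0,0],"roll":0},
])

```text
t: 17.25
eef_pos: [476.6, -24.1, 200.1]
tcp_rot: [-3.141, 0.0, 0.281]
ft_force: [-0.1, -0.6, 0.0]
opening: 0.499
grip_force: 0.0
```

```bash
python3 - <<'E'
from h import *
np.set_printoptions(precision=1,suppress=True)
s=state();print(s["eef_pos"],s["tcp_rot"][2])
d=cam("wrist"); p=cloud(d); z=p[...,2]; cv2.imwrite("pics/w9.png",d["color"][:,:,::-1])
C=d["color"].astype(int)
m=((z>35)&(z<48)&(C.min(-1)>120)); m[212:]=0
near=(abs(p[...,0]-528)<110)&(abs(p[...,1]+12)<80); m&=near
r=cv2.minAreaRect(p[m][:,:2].astype(np.float32)); print("face",r,np.median(p[m][:,2]),m.sum())
hsv=cv2.cvtColor(d["color"],cv2.COLOR_RGB2HSV)
o=near&((hsv[...,0]<12)|(hsv[...,0]>172))&(hsv[...,1]>130)&(z>30); o[212:]=0
r=cv2.minAreaRect(p[o][:,:2].astype(np.float32)); print("seal",r,np.median(p[o][:,2]),o.sum())
hi=near&(z>53)&~o&(C.max(-1)>60); hi[212:]=0
n,l,st,c=cv2.connectedComponentsWithStats(hi.astype(np.uint8))
for i in range(1,n):
    if st[i,4]>5: q=p[l==i]; print("dowel?",st[i],c[i],q.mean(0),q[:,2].max())
for t,zz in(("seat",45),("housing",0)):
    for mm in mark_of("wrist",t)[:1]: print(t,mm["uv"],mm["confidence"],w(d,*mm["uv"],zz))
E
```

```text
[476.6 -24.1 200.1] 0.2812148224347728
face ((527.6294555664062, -11.1561279296875), (149.94570922851562, 80.16796112060547), 15.657042503356934) 43.28756062606794 4574
seal ((527.5660400390625, -11.62692642211914), (110.57002258300781, 60.467037200927734), 15.81171703338623) 49.31141207172627 1636
dowel? [254  42   8   9  62] [257.4  46.2] [588.6   6.1  59.3] 64.34927371623553
dowel? [253 173   8   8  50] [256.4 176.5] [466.8 -28.3  58.9] 64.05016095897423
dowel? [202 211   6   1   6] [204.5 211. ] [480.6   5.1 230.7] 232.20236104418055
dowel? [302 211   6   1   6] [304.5 211. ] [495.2 -46.1 230.2] 230.59647457397972
seat [254.1, 114.9] 0.91 [525.9  -8.7  45. ]
housing [257.5, 110.9] 0.81 [528.8 -11.9   0. ]
```

```bash
python3 -c "
from h import *
go(465,-345,200,.36)"
```

```text
slide m [-0.0999, 0.305, 0.0001] roll -0.0797 len 321 | q6 1.100872190144852
```

>>> step_arm([
  {"slide":[-0.018,0.055,0],"roll":-0.02},
  {"slide":[-0.036,0.11,0],"roll":-0.04},
  {"slide":[-0.054,0.165,0],"roll":-0.06},
  {"slide":[-0.072,0.22,0],"roll":-0.08},
  {"slide":[-0.09,0.275,0],"roll":-0.08},
])

```text
t: 18.02
eef_pos: [465.6, -315.7, 200.1]
tcp_rot: [3.142, -0.0, 0.36]
ft_force: [1.3, 1.4, -0.2]
opening: 0.501
grip_force: 0.0
```

>>> step_arm([
  {"slide":[-0.0075,0.031,0],"roll":0},
  {"slide":[-0.0075,0.031,0],"roll":0},
  {"slide":[-0.0075,0.031,0],"roll":0},
  {"slide":[-0.0075,0.031,0],"roll":0},
])

```text
t: 18.52
eef_pos: [469.7, -344.4, 200.3]
tcp_rot: [-3.141, -0.0, 0.36]
ft_force: [0.3, -0.5, -0.2]
opening: 0.503
grip_force: 0.0
```

```bash
cat > cov.py <<'E'
from h import *
np.set_printoptions(precision=1,suppress=True)
s=state();print(s["eef_pos"],s["tcp_rot"][2],s["opening"])
d=cam("wrist"); p=cloud(d); z=p[...,2]
hsv=cv2.cvtColor(d["color"],cv2.COLOR_RGB2HSV)
g=((hsv[...,0]>60)&(hsv[...,0]<95)&(hsv[...,1]>110)&(hsv[...,2]>40)).astype(np.uint8)
n,l,st,c=cv2.connectedComponentsWithStats(g)
for i in range(1,n):
    if st[i,4]>300:
        q=p[l==i]; q=q[abs(q[:,2]-np.median(q[:,2]))<4]
        r=cv2.minAreaRect(q[:,:2].astype(np.float32)); print("green",st[i],r,np.median(q[:,2]))
E
cat > hub.py <<'E'
from cov import *
k=(z>50)&(z<64)&(d["color"].max(-1)<80); k[212:]=0
n,l,st,c=cv2.connectedComponentsWithStats(k.astype(np.uint8))
for i in range(1,n):
    if st[i,4]>200: q=p[l==i]; print("hub",st[i],cv2.minAreaRect(q[:,:2].astype(np.float32)),np.median(q[:,2]))
for t,zz in(("cover_hub",34.5),("cover",0)):
    for mm in mark_of("wrist",t)[:2]: print(t,mm["uv"],mm["confidence"],w(d,*mm["uv"],zz))
E
python3 hub.py
```

```text
[ 469.7 -344.4  200.3] 0.36018146332656875 0.5032317194434727
green [  342    43   170   168 10232] ((573.4296875, -532.1279296875), (107.08172607421875, 199.03346252441406), 50.48460388183594) 14.166874857601073
green [ 218   44   73  134 7268] ((516.6447143554688, -325.4758605957031), (147.9804229736328, 79.09237670898438), 20.616775512695312) 10.393851028550841
green [164 206  44  48 998] ((360.8466796875, -278.9854736328125), (41.49908447265625, 80.19740295410156), 68.28492736816406) 6.587662295259577
hub [424 104  63  65 498] ((574.0616455078125, -513.9846801757812), (32.50075149536133, 72.27849578857422), 83.85828399658203) 57.32007786449077
cover_hub [459.0, 134.3] 0.76 [ 575.8 -539.8   34.5]
cover_hub [252.5, 112.7] 0.75 [ 518.6 -323.    34.5]
cover [190.2, 245.0] 0.68 [ 331.8 -306.8    0. ]
cover [437.0, 131.3] 0.68 [ 573.4 -534.6    0. ]
```

>>> step_arm([
  {"slide":[0.025,-0.001,0.02],"roll":0},
  {"slide":[0.0505,-0.0012,0.06],"roll":0},
  {"slide":[0.0505,-0.0012,0.11],"roll":0},
  {"slide":[0.0505,-0.0012,0.15],"roll":0},
  {"slide":[0.0505,-0.0012,0.16],"roll":0},
])

```text
t: 19.3
eef_pos: [515.7, -325.7, 38.1]
tcp_rot: [-3.138, 0.002, 0.359]
ft_force: [-0.3, -0.3, 0.8]
opening: 0.5
grip_force: 0.0
```

```bash
cat >> cov.py <<'E'
def ab(P):
    y=s["tcp_rot"][2]; e=np.asarray(P)[...,:2]-s["eef_pos"][:2]
    return np.stack([e@[np.cos(y),np.sin(y)],e@[np.sin(y),-np.cos(y)]],-1)
E
python3 - <<'E'
from cov import *
a=ab(p); k=(abs(a[...,0])<95)&(abs(a[...,1])<60)
hb=k&(z>50)&(z<64); q=a[hb]; print("hub top",hb.sum(),np.percentile(q,[1,50,99],axis=0),np.median(z[hb]))
gg=k&(g>0)&(z<18); q=a[gg]; print("plate",np.percentile(q,[.5,99.5],axis=0),np.median(z[gg]))
print(cv2.minAreaRect(q.astype(np.float32)))
E
```

```text
[ 515.7 -325.7   38.1] 0.3593416284688793 0.5001811134531101
green [  196    89   121   172 12847] ((528.9452514648438, -320.9797058105469), (122.42264556884766, 79.673095703125), 20.54150390625) 10.434827453214893
green [ 392  163  120   98 6124] ((545.7144165039062, -477.3770446777344), (59.176753997802734, 86.61857604980469), 49.52467346191406) 14.209840621830907
green [ 458  293   38   35 1140] ((493.693359375, -512.6790161132812), (30.519285202026367, 26.380449295043945), 20.79816246032715) 14.283285478466922
hub top 4394 [[-22.3 -15.5]
 [  3.5  -0.1]
 [ 26.   15.5]] 55.2763360328192
plate [[-45.9 -39. ]
 [ 74.6  39.4]] 10.43742570238922
((14.085014343261719, 0.23807907104492188), (122.42262268066406, 79.67305755615234), 0.04729333147406578)
```

The grip is centred on the hub to within 0.3 mm and yaw matches. Descending and gripping.

>>> step_arm([
  {"slide":[0,0,0.02],"roll":0},
  {"slide":[0,0,0.04],"roll":0},
  {"slide":[0,0,0.054],"roll":0},
  {"slide":[0,0,0.054],"roll":0},
  {"slide":[0,0,0.054],"roll":0},
])

```text
t: 19.98
eef_pos: [516.9, -327.1, -12.9]
tcp_rot: [3.14, -0.001, 0.359]
ft_force: [0.6, 0.3, 0.1]
opening: 0.503
grip_force: 0.0
```

>>> step_arm([
  {"slide":[0,0,0],"roll":0},
  {"slide":[0,0,0],"roll":0},
  {"slide":[0,0,0],"roll":0},
  {"slide":[0,0,0],"roll":0},
], fingers=0)

```text
t: 20.48
eef_pos: [516.5, -326.8, -13.4]
tcp_rot: [3.141, -0.0, 0.359]
ft_force: [-0.7, 2.4, 6.1]
opening: 0.337
grip_force: 30.0
```

>>> step_arm([
  {"slide":[0,0,-0.01],"roll":0},
  {"slide":[0,0,-0.03],"roll":0},
  {"slide":[0,0,-0.06],"roll":0},
  {"slide":[0,0,-0.1],"roll":0},
  {"slide":[0,0,-0.13],"roll":0},
])

```text
t: 21.1
eef_pos: [516.4, -326.8, 117.8]
tcp_rot: [3.141, -0.0, 0.359]
ft_force: [1.0, 0.3, -4.1]
opening: 0.336
grip_force: 30.0
```

>>> step_arm([
  {"slide":[0,0,0],"roll":0},
  {"slide":[0,0,0],"roll":0},
])

```text
t: 21.35
eef_pos: [515.8, -326.3, 114.9]
tcp_rot: [-3.14, 0.001, 0.359]
ft_force: [-0.7, 0.6, -4.7]
opening: 0.334
grip_force: 30.0
```

```bash
cat > held.py <<'E'
from cov import *
print(s["ft_force"],s["grip_force"])
a=ab(p); zp=s["eef_pos"][2]+13.4+12; k=(a[...,0]>20)&(a[...,0]<95)&(abs(a[...,1])<60)&(abs(z-zp)<8)&(g>0)
q=a[k]; print("z plate",np.median(z[k]),"expect",zp, "n",k.sum()); r=cv2.minAreaRect(q.astype(np.float32)); print(r); print("far",np.percentile(q[:,0],99.8),"b",np.percentile(q[:,1],[.3,99.7]))
pts=p[k]; A=np.c_[q,np.ones(len(q))]; print("tilt a,b",np.linalg.lstsq(A,pts[:,2],rcond=None)[0][:2])
# hole: dark non-green blob inside plate near a=64
H=(abs(a[...,0]-64)<9)&(abs(a[...,1])<9)
# use plane geometry (plate top) not depth
v,u=np.mgrid[:384,:512]; zt=np.median(z[k]); P=np.array([w(d,x,y,zt) for x,y in zip(u[30:212,150:360].ravel(),v[30:212,150:360].ravel())]); e=ab(P)
gg=g[30:212,150:360].ravel()
m=(np.hypot(e[:,0]-64,e[:,1])<9)&(gg==0); print("hole px",m.sum(),e[m].mean(0), e[m].min(0),e[m].max(0))
np.save("held.npy",e[m].mean(0))
E
python3 held.py; python3 -c "
from h import *
go(527.7,-11.3,116,.275)"
```

```text
[ 515.8 -326.3  114.9] 0.3587834061036079 0.33411374343373745
green [  177    89   157   155 17157] ((546.4588623046875, -314.58221435546875), (83.432373046875, 79.7107162475586), 20.567975997924805) 138.7049170597641
green [ 361  116  151  145 9623] ((552.8539428710938, -515.0862426757812), (107.49266052246094, 145.1841278076172), 50.50252151489258) 14.217381388768672
green [ 208  293   94   31 1061] ((466.7267150878906, -344.3948974609375), (21.633867263793945, 55.336708068847656), 20.71634292602539) 138.7982884133295
[-0.7  0.6 -4.7] 29.999464452266693
z plate 138.70189827385548 expect 140.25223913645735 n 14450
((47.26197814941406, -0.22360610961914062), (54.52231216430664, 79.69693756103516), 0.0012493205722421408)
far 74.50190494152272 b [-39.5  39.2]
tilt a,b [-0. -0.]
hole px 359 [64.8 -0.3] [59.6 -5.2] [70.1  5. ]
slide m [0.1218, -0.2907, -0.001] roll 0.0837 len 315 | q6 0.5396850606019599
```

>>> step_arm([
  {"slide":[0.016,-0.04,0],"roll":0.02},
  {"slide":[0.036,-0.09,0],"roll":0.04},
  {"slide":[0.06,-0.145,0],"roll":0.06},
  {"slide":[0.084,-0.2,0],"roll":0.084},
  {"slide":[0.105,-0.25,0],"roll":0.084},
])

```text
t: 22.02
eef_pos: [526.2, -53.7, 114.8]
tcp_rot: [-3.14, 0.002, 0.275]
ft_force: [0.9, -0.4, -3.4]
opening: 0.332
grip_force: 30.0
```

>>> step_arm([
  {"slide":[0.01,-0.025,0],"roll":0},
  {"slide":[0.0205,-0.039,0],"roll":0},
  {"slide":[0.0205,-0.039,0],"roll":0},
  {"slide":[0.0205,-0.039,0],"roll":0},
  {"slide":[0.0205,-0.039,0],"roll":0},
])

```text
t: 22.65
eef_pos: [536.0, -13.6, 116.0]
tcp_rot: [-3.141, 0.0, 0.273]
ft_force: [0.4, 1.1, -3.7]
opening: 0.337
grip_force: 30.0
```

```bash
python3 held.py; python3 - <<'E'
from cov import *
go(527.7,-11.3,75,.275); go(527.7,-11.3,57,.275)
E
```

```text
[536.  -13.6 116. ] 0.27348953385269814 0.33702342569365845
green [  177    89   157   155 17106] ((567.3954467773438, -4.615734100341797), (83.643798828125, 79.72119903564453), 15.652986526489258) 139.83155001936038
green [ 208  293   95   31 1212] ((485.1434631347656, -27.564348220825195), (21.68108558654785, 55.253944396972656), 14.942638397216797) 139.89440772724714
[ 0.4  1.1 -3.7] 29.99948412179947
z plate 139.83248595591402 expect 141.36401193946043 n 14393
((47.246543884277344, -0.16662979125976562), (79.63355255126953, 54.47627639770508), 89.98489379882812)
far 74.46302447249596 b [-39.6  39.1]
tilt a,b [-0. -0.]
hole px 379 [64.7 -0.4] [59.6 -5.8] [69.6  5. ]
[536.  -13.5 116. ] 0.27360733849096674 0.33036076635380546
green [  177    88   157   156 17106] ((567.8042602539062, -4.406055450439453), (83.80998992919922, 79.79983520507812), 15.56430721282959) 139.92806896915346
green [ 208  293   95   31 1215] ((484.3590393066406, -27.462385177612305), (23.367328643798828, 55.428680419921875), 15.818465232849121) 140.01179978567808
slide m [-0.0074, -0.0043, 0.0411] roll -0.0013 len 42 | q6 1.1487541581800313
slide m [-0.0074, -0.0043, 0.0591] roll -0.0013 len 60 | q6 1.1487541581800313
```

>>> step_arm([
  {"slide":[-0.0074,-0.0043,0.015],"roll":0},
  {"slide":[-0.0074,-0.0043,0.035],"roll":0},
  {"slide":[-0.0074,-0.0043,0.055],"roll":0},
  {"slide":[-0.0074,-0.0043,0.055],"roll":0},
  {"slide":[-0.0074,-0.0043,0.055],"roll":0},
])

```text
t: 23.38
eef_pos: [528.2, -10.8, 61.8]
tcp_rot: [3.141, -0.001, 0.274]
ft_force: [-0.3, -1.1, -4.2]
opening: 0.338
grip_force: 30.0
```

>>> step_arm([
  {"slide":[0,0,0],"roll":0},
  {"slide":[0,0,0],"roll":0},
])

```text
t: 23.62
eef_pos: [528.1, -10.6, 61.7]
tcp_rot: [3.141, -0.001, 0.275]
ft_force: [0.3, -0.3, -3.5]
opening: 0.333
grip_force: 30.0
```

```bash
python3 - <<'E'
from cov import *
go(527.7,-11.3,35,.275)
a=ab(p)
# housing rim visible beyond cover edges? face/foot edges
print(s["eef_pos"],s["tcp_rot"])
C=d["color"].astype(int); m=(C.min(-1)>130)&(z>30)&(z<50)&(abs(a[...,0])<110)&(abs(a[...,1])<60)
print(m.sum(), np.percentile(a[m],[1,99],axis=0) if m.any() else "")
x=np.median([state()["eef_pos"] for _ in range(3)],0);print(x)
E
```

```text
[528.1 -10.6  61.7] 0.2747863575993452 0.33285922966182224
green [  177    88   157   156 17261] ((559.6677856445312, -1.49737548828125), (84.18708801269531, 79.6042251586914), 15.63190746307373) 85.6317735957696
green [ 208  293   95   31 1224] ((477.0091857910156, -24.462867736816406), (22.248817443847656, 55.2385368347168), 15.956886291503906) 85.61192391937226
slide m [-0.0005, 0.0006, 0.0266] roll -0.0002 len 27 | q6 1.150633245772001
[528.1 -10.6  61.7] [ 3.1 -0.   0.3]
144 [[57.9 -6.2]
 [69.1  4.9]]
[528.  -10.6  61.6]
```

>>> step_arm([
  {"slide":[-0.0005,0.0006,0.005],"roll":0},
  {"slide":[-0.0005,0.0006,0.01],"roll":0},
  {"slide":[-0.0005,0.0006,0.015],"roll":0},
  {"slide":[-0.0005,0.0006,0.015],"roll":0},
])

```text
t: 24.18
eef_pos: [527.2, -11.2, 45.6]
tcp_rot: [-3.141, 0.001, 0.275]
ft_force: [0.2, 0.3, -4.2]
opening: 0.333
grip_force: 30.0
```

```bash
cat > hole.py <<'E'
from cov import *
print(s["ft_force"],s["tcp_rot"])
K=d["intrinsics"]
# far hole region: bright pixels (dowel) vs hole outline, in plate-top plane coords
zt=np.median(z[(g>0)&(abs(ab(p)[...,0]-50)<25)&(abs(ab(p)[...,1])<40)])
v,u=np.mgrid[60:212,200:320]; P=np.array([w(d,x,y,zt) for x,y in zip(u.ravel(),v.ravel())]); e=ab(P)
gg=g[60:212,200:320].ravel(); C=d["color"][60:212,200:320].reshape(-1,3).astype(int); zz=z[60:212,200:320].ravel()
m=(np.hypot(e[:,0]-64,e[:,1])<8)&(gg==0)
print("zt",zt,"hole",m.sum(),e[m].mean(0),e[m].min(0),e[m].max(0))
i=np.argsort(-zz*m)[:int(.3*m.sum())]; print("highest in hole",e[i].mean(0),zz[i].min(),zz[i].max(), "depth of hole px",np.percentile(zz[m],[5,25,50,75,95]))
E
python3 hole.py
```

```text
[527.2 -11.2  45.6] 0.27478943048588755 0.3333747927955093
green [  177    88   157   156 17288] ((558.9108276367188, -2.158935546875), (84.06636047363281, 79.64049530029297), 15.703882217407227) 69.43926865644599
green [ 208  293   95   31 1221] ((475.7254943847656, -25.256595611572266), (22.977415084838867, 55.33049774169922), 16.549846649169922) 69.5367177922823
[ 0.2  0.3 -4.2] [-3.1  0.   0.3]
zt 69.43492704046264 hole 360 [64.8 -0.3] [59.6 -5.2] [70.1  5. ]
highest in hole [64.4  0.2] 60.877791940602975 245.58637014384334 depth of hole px [42.6 44.  58.3 61.8 68.4]
```

The dowel tip shows inside the hole within 0.6 mm of centre, with no contact force. Continuing down onto the seal.

>>> step_arm([
  {"slide":[0,0,0.003],"roll":0},
  {"slide":[0,0,0.006],"roll":0},
  {"slide":[0,0,0.0085],"roll":0},
  {"slide":[0,0,0.0085],"roll":0},
])

```text
t: 24.72
eef_pos: [527.5, -11.3, 37.6]
tcp_rot: [-3.142, -0.0, 0.275]
ft_force: [0.6, 0.5, -3.0]
opening: 0.336
grip_force: 30.0
```

>>> step_arm([
  {"slide":[0,0,0.001],"roll":0},
  {"slide":[0,0,0.001],"roll":0},
  {"slide":[0,0,0.001],"roll":0},
])

```text
t: 25.1
eef_pos: [527.6, -11.3, 36.9]
tcp_rot: [3.142, -0.0, 0.275]
ft_force: [-1.1, 0.6, 3.7]
opening: 0.336
grip_force: 30.0
```

>>> step_arm([
  {"slide":[0,0,0.001],"roll":0},
  {"slide":[0,0,0.002],"roll":0},
  {"slide":[0,0,0.003],"roll":0},
  {"slide":[0,0,0.004],"roll":0},
  {"slide":[0,0,0.004],"roll":0},
])

```text
t: 25.72
eef_pos: [527.6, -11.3, 32.8]
tcp_rot: [3.142, -0.0, 0.275]
ft_force: [-1.4, 0.1, 8.2]
opening: 0.339
grip_force: 30.0
```

>>> step_arm([
  {"slide":[0,0,0.001],"roll":0},
  {"slide":[0,0,0.002],"roll":0},
  {"slide":[0,0,0.002],"roll":0},
  {"slide":[0,0,0.002],"roll":0},
])

```text
t: 26.22
eef_pos: [527.6, -11.3, 31.5]
tcp_rot: [3.141, -0.001, 0.275]
ft_force: [-4.7, -0.5, 16.9]
opening: 0.334
grip_force: 30.0
```

```bash
python3 hole.py; python3 - <<'E'
from h import *
np.set_printoptions(precision=1,suppress=True)
for c in("top","side"):
    d=cam(c)
    for t,z in(("spanner_eye",10),("post_tip",50),("gas_can",0),("detector",0),("driver",0)):
        for m in mark_of(c,t)[:1]: print(c,t,round(m["confidence"],2),w(d,*m["uv"],z))
s=state();print(s["eef_pos"],s["ft_force"],s["grip_force"],s["t"])
E
```

```text
[527.6 -11.3  31.5] 0.27475621427784636 0.3339939367232682
green [  177    88   157   156 17273] ((559.321044921875, -2.1383705139160156), (83.89060974121094, 79.81217956542969), 15.74394702911377) 55.45732129747449
green [ 208  293   95   31 1183] ((476.93670654296875, -25.150161743164062), (22.610387802124023, 55.35234069824219), 15.51749324798584) 55.44411398228726
[-4.7 -0.5 16.9] [ 3.1 -0.   0.3]
zt 55.46993417011569 hole 372 [64.7 -0.3] [59.6 -5.8] [70.   4.9]
highest in hole [63.6 -0. ] 58.94516927841934 231.6363281185299 depth of hole px [42.9 44.4 56.3 59.7 63.1]
top post_tip 0.65 [556.8 287.7  50. ]
top gas_can 0.87 [340.6 497.6   0. ]
top detector 0.59 [ 363.3 -564.4    0. ]
top driver 0.53 [754.4  -5.7   0. ]
side gas_can 0.85 [349.2 540.4   0. ]
side detector 0.88 [ 354.4 -564.1    0. ]
side driver 0.7 [758.    3.8   0. ]
[527.6 -11.3  31.5] [-5.4  0.2 16.3] 30.002506971359253 26.875
```

The plate top is at the flush height (55.5 mm in the camera, matching its known bias), about 17 N is on the wrist, and the dowels are centred. Handing in.

```bash
python3 -c "
from cell import env
print(env.job_done())"
```

```text
the job is handed in; nothing more can be done
None
```

The spanner hangs by its eye on the tool post, and the middle-sized green cover sits on both dowels, pressed flush and held with about 17 N. I handed the job in at about 27 s; no verdict came back.

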